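# Load the padlock pairing dock, fit its knob and hold it pressed

## Task

Pair the two returned round-bodied padlocks: slide them upright along the counter, one after the other, into the lane of the pairing dock until they stand in single file, the first against the dock and the second against the first. Then take the loose control knob from the black coaster, turn it so that its flat matches the flat of the dock's D-shaft, and push it fully onto the shaft. Press the knob down against the spring to the bottom of its travel and finish while still holding it pressed; do not lift or topple the padlocks, and leave everything else where it stands.

Things in the scene. Friction and masses are not known exactly. Their poses are not given: they have to be found in the camera images.
- dock: Pairing dock fixed to the counter: grey console 120 (x) by 110 (y) by 34 mm high, aluminium top, display strip at its +x side, a D-shaft standing up from its top 18 mm from the middle towards -x. From its +y side the padlock lane runs out along the dock's y axis. Origin: centre of the console's underside, on the counter; z up.
- lane_stop (a point): Inner end of the lane, on its centre line at counter level, 55 mm from the dock's origin: the console's side, the end stop. Axes as the dock's. A padlock against it is centred 20 mm out (+y), the next one 60 mm out. The lane has no floor: padlocks slide on the counter.
- lane_mouth (a point): Start of the lane's straight part, on its centre line at counter level, 100 mm from lane_stop along the dock's +y. Straight steel rails from here to the console: 14 mm high, 6 mm thick, 46 mm apart inside. Outwards they flare over 37 mm to about 80 mm apart.
- lock_a: Round-bodied chrome padlock standing on the counter, shackle up: cylinder 40 mm across, 45 mm high, shackle 33 mm wide, 8 mm thick, up to 71 mm; 0.15 to 0.3 kg; black touch pad on one side. Origin: centre of its underside; z up. Starts beyond the lane's mouth, to one side of the lane's line.
- lock_b: The second round-bodied padlock, the same as lock_a, starting to the other side of the lane's line. Either may go in first.
- knob: Aluminium knob standing upright on the coaster, bore down, 60 g: round hub 39 mm across, 17 mm high; on it a grip ridge 12 mm wide (y), 40 mm long (x), 24 mm high (41 mm in all). A pointer nose 6 mm wide sticks out at one end of the ridge only. D-shaped bore: 16.2 mm across, flat 3.6 mm from the axis on the pointer's side, 14 mm deep. Origin: centre of the underside; x to the pointer, z up.
- knob_seat (a point): Roof of the knob's bore, on its axis, 14 mm above its underside; axes as the knob's.
- knob_nose (a point): End of the pointer nose (16 mm high, its foot 17 mm up), 28.5 mm from the knob's axis along its x, 25 mm above its underside.
- shaft_tip (a point): Centre of the top of the D-shaft; z up, x out of its flat. 15 mm across, flat 3 mm from the axis, 20 mm tall above the console, last 5 mm tapered. A black dial disc at its foot, 53 mm across, turns with it; its white index mark is on the flat's side: the knob's pointer goes over it. Fully on, knob_seat meets shaft_tip.
- selector (a joint): Turn of the D-shaft about the vertical, rad, counter-clockwise from above; at 0 the flat faces the dock's +x. It is stiff and stays where it is (0.4 N m).
- shaft (a joint): How far the D-shaft is pressed down, m: 0 up, 0.005 at the bottom. A spring pushes it back up: 3 N to start, 8 N at the bottom.
- coaster: Round black glass coaster 92 mm across and 4 mm thick, fixed to the counter; the knob stands on it. Origin: centre of its underside.
- tall_padlock: Bystander: chrome padlock with a box-shaped body 24 by 42 by 55 mm and a long shackle, 112 mm high in all, standing near the lane. Origin: centre of its underside.
- key_tag: Bystander: white key tag 46 by 26 by 5 mm with a wire ring, lying on the counter near the lane. Origin: centre of its underside.
- fob: Bystander: blue plastic fob standing in the beech rack. Origin: its lower end.
- brass_key: Bystander: brass key standing in the beech rack. Origin: its lower end.
- token_box: Bystander: clear polycarbonate box of tokens, 90 by 120 by 64 mm. Origin: centre of its underside.
- desk_bell: Bystander: desk bell 82 mm across and 60 mm high. Origin: centre of its underside.
Mind the look-alikes: they are no part of the job. Leave any orange look-alike of the knob alone.

How it is judged:
By the outcome, as a careful person would: the job done as asked, in the order asked, and still so for the second after the job is handed in, while the arm keeps its last pose, push and grip.
It also fails if it takes over 67 s, if anything falls off the work surface, if the arm or the gripper's body presses on something with over 40 N, if the wrist force passes 120 N, or if a joint passes its speed limit or range.

## Robot

A 6-joint arm with a two-finger parallel gripper is mounted at the origin on the work surface. World frame = base frame: x ahead of the robot, y to its left, z up, the work surface at z = 0. Lengths are in m, angles in rad, forces in N, time in s.
With the tool pointing down it reaches from about 0.35 to 0.925 m from the base axis. Payload 6.4 kg.
Tool frame: the origin (TCP) lies on the centre line of the jaws, within the pads' length; the fingertips stand 17 mm ahead of it and the grasp point (between the pads) lies 2 mm behind it (bot.tips_ahead is the distance from the TCP to the fingertips, in m); z points along the fingers, y is the line along which they close (so a half turn about z gives the same grasp; the last joint's range is limited). The gripper opens to 94 mm and grips with 3 to 60 N. Pads are 16 mm wide; open, the fingers measure 119 mm over their backs; the gripper's body (75 mm by 177 mm) begins 78 mm behind the grasp point.
Start: joints at [1.108, 0.245, 1.558, -0, 1.339, -0.174], TCP at [0.185, 0.623, 0.222] pointing down, gripper open.
Joint ranges: [-3.13, 3.13], [-1.02, 2.26], [0.13, 2.54], [-0.95, 4.09], [0.21, 2.88], [-2.74, 2.74]. Speed limits (rad/s): [2.57, 2.57, 3.14, 3.14, 3.14, 3.14].

## Interface

Orientations are given as a unit quaternion [w, x, y, z].
In Python, from rig import bot gives the robot as it stands.
- The arm moves only by the shell command python3 -m crank 'ROWS' [FORCE]. ROWS is JSON, a list of rows, each a list of 5 numbers: the finger opening in mm, from 0 to 94, then the shift along the world's x, y, z in mm, then the turn about the world's z in rad. In form: [[claw, dx, dy, dz, yaw], ...]. A call has 1 to 12 rows; each row shifts and turns the commanded pose from where the row before left it; what a row does not reach is not made up. A row lasts 1/8 s, in which the tool goes at most 62.5 mm and 10.7 degrees, less where a joint would pass 70% of its speed; a pose out of reach is approached as far as the arm can. A call with a gripper value outside its range is refused whole. The fingers move at their own pace and stop on an object; FORCE is the grip in N (left out, the last holds). Time passes only in rows, so rows that do not move let the fingers close. It gives the time, the measured TCP pose, the force, the opening and the grip force at its end, in the units of the state.
- bot.get_state(): the state, without advancing time (a new reading comes with each control period).
- bot.camera(name): name is "scene" or "top" or "wrist"; returns (picture, depth): 400x640x3 uint8, red, green, blue; 400x640 float32, m along the optical axis (not along the pixel's ray), 0 where there is no reading.
- bot.camera_params(name): a dict with "vfov" (degrees; the focal length in pixels is half the picture's height over the tangent of half this angle, whatever the lens; pixels are square), "cx", "cy" (the principal point, pixels), "world_from_camera" (4x4, takes a point from camera to world coordinates); the wrist camera has in their place "hand_eye" (4x4, takes a point from camera to tool coordinates, whose origin is the TCP and whose axes are the flange's). Camera axes: x right, y down, z forward; pixel columns grow to the right and rows downward; lengths in m; the calibration is good to about 2 mm. A picture is of the moment at which its call begins: read the wrist's pose just before it. camera_params takes no time and is no camera call.
- bot.finish_job(): hands the job in; it is judged then, once.
The state is a dict: "time": time; "joint_positions": joint angles; "joint_vel": joint speeds; "effort": joint torques, N m; "position": TCP position; "eef_rot": TCP orientation; "contact_force": force on the tool from outside, world axes, zero at the start; "wrist_torque": the same for the moment, N m; "gripper_width": opening from 0.0 (shut) to 1.0 (fully open); "gripper_force": force on a finger pad.
Only numpy, scipy, OpenCV 4.12 (cv2) and the standard library are available. Lean on these libraries where they do the work, as an engineer would, in place of code of your own. Each camera call takes 0.05 s, during which the arm holds its last target. There are 200 camera calls.

## Working session

There is one attempt and no reset: what is moved stays moved. The work goes in short steps, Python scripts to look and compute and a shell command to move; the robot and the scene stay as the last step left them, time stands still between calls to the robot, and variables do not carry over. Pictures are saved under pics/ and viewed, at most 10 in all, crops included, and the job is handed in when it is done.

```bash
mkdir -p pics
cat > h.py <<'E'
import numpy as np, cv2
from rig import bot
from scipy.spatial.transform import Rotation as R
def snap(n,f):
    s=bot.get_state(); im,d=bot.camera(n); p=bot.camera_params(n)
    if n=='wrist':
        T=np.eye(4);q=s['eef_rot'];T[:3,:3]=R.from_quat([q[1],q[2],q[3],q[0]]).as_matrix();T[:3,3]=s['position'];T=T@np.array(p['hand_eye'])
    else: T=np.array(p['world_from_camera'])
    fl=200/np.tan(np.radians(p['vfov'])/2)
    np.savez('pics/'+f+'.npz',im=im,d=d,T=T,k=[fl,p['cx'],p['cy']])
    cv2.imwrite('pics/'+f+'.png',im[...,::-1]); return s
def pt(f,u,v,z=None):
    """world point of pixel; z given: ray cut with height z"""
    D=np.load('pics/'+f+'.npz');fl,cx,cy=D['k'];T=D['T']
    r=np.array([(u-cx)/fl,(v-cy)/fl,1.])
    if z is None: return (T@np.r_[r*D['d'][int(v),int(u)],1])[:3]
    w=T[:3,:3]@r; return T[:3,3]+w*(z-T[2,3])/w[2]
E
python3 - <<'E'
from h import *
s=snap('top','top1');snap('scene','scene1');print(s)
D=np.load('pics/top1.npz');print(D['T'],D['k'])
E
```

```text
{'time': 0.0, 'joint_positions': array([ 1.10787530e+00,  2.45782701e-01,  1.55895063e+00, -3.27096074e-05,
        1.33873257e+00, -1.74094997e-01]), 'joint_vel': array([ 0.00017456, -0.00018112,  0.00030471,  0.000484  ,  0.00037876,
        0.00098485]), 'effort': array([-3.53018722e-04, -4.15824509e+01, -3.14611781e+01,  6.84640207e-02,
        3.30297137e-02, -1.48174763e-04]), 'position': array([0.18488587, 0.62257339, 0.22139949]), 'eef_rot': array([-2.78192031e-04,  1.43907777e-01,  9.89590660e-01, -8.94500713e-04]), 'contact_force': array([ 0.53277508,  0.25247256, -0.48217505]), 'wrist_torque': array([ 0.06891568,  0.04065057, -0.04408485]), 'gripper_force': 0.0, 'gripper_width': 0.9959111858235044}
[[ 0.00684696 -0.99329734  0.11538417  0.42712632]
 [-0.99960137 -0.00995921 -0.02641809  0.00577306]
 [ 0.02739015 -0.11515729 -0.99296958  1.22296958]
 [ 0.          0.          0.          1.        ]] [448.62442063 325.70289884 197.84172328]
```

View pics/top1.png

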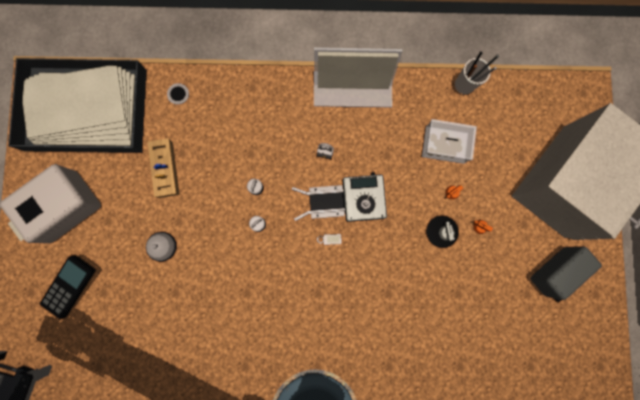

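View pics/scene1.png

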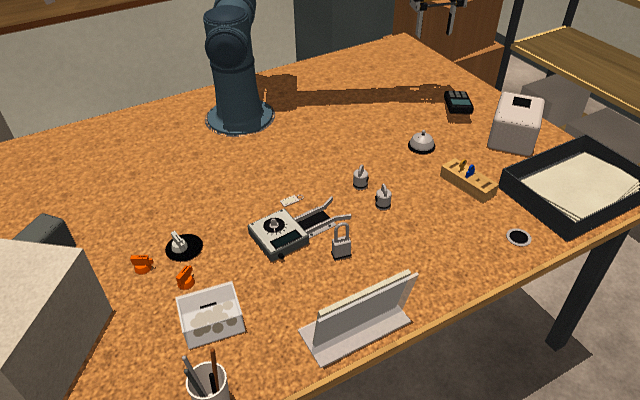

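Run:
```python
from h import *
im=cv2.imread('pics/top1.png')[130:260,235:500]
cv2.imwrite('pics/c1.png',cv2.resize(im,None,fx=3,fy=3,interpolation=cv2.INTER_CUBIC))
for n,u,v,z in [('dock',364,198,.034),('lockP',255,186,.045),('lockQ',257,223,.045),('tall',325,151,.1),('tag',331,240,.0),('coaster',443,231,.004),('knob',448,231,.04),('shaft',366,204,.054),('railu',307,190,.014),('raild',307,214,.014)]:
    print(n,pt('top1',u,v,z).round(3),pt('top1',u,v).round(3))
```

```text
dock [ 0.566 -0.128  0.034] [ 0.566 -0.128  0.034]
lockP [0.594 0.161 0.045] [0.594 0.162 0.042]
lockQ [0.496 0.154 0.045] [0.496 0.154 0.047]
tall [ 0.678 -0.021  0.1  ] [ 0.688 -0.023  0.055]
tag [ 0.454 -0.042  0.   ] [ 0.454 -0.042  0.002]
coaster [ 0.481 -0.348  0.004] [ 0.48  -0.343  0.02 ]
knob [ 0.479 -0.351  0.04 ] [ 0.479 -0.35   0.044]
shaft [ 0.548 -0.131  0.054] [ 0.548 -0.131  0.055]
railu [0.589 0.025 0.014] [ 0.591  0.025 -0.001]
raild [0.523 0.024 0.014] [0.524 0.024 0.   ]
```

View pics/c1.png

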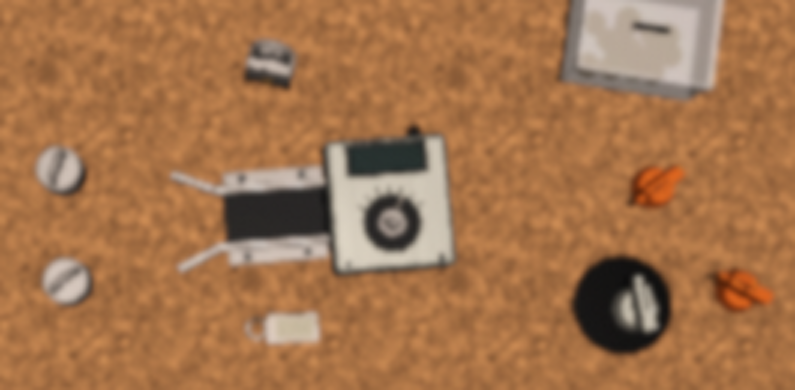

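```bash
python3 -m crank '[[94,30,-44,9,-0.1],[94,30,-44,9,-0.1],[94,30,-44,9,-0.1],[94,30,-44,9,-0.1],[94,30,-44,9,-0.1],[94,30,-44,9,-0.1],[94,30,-44,9,-0.1],[94,30,-44,9,-0.1],[94,30,-44,9,-0.1],[94,30,-44,9,-0.1],[94,30,-44,9,-0.1],[94,30,-44,9,-0.1]]' && python3 -m crank '[[94,0,0,0,0],[94,0,0,0,0]]'
python3 - <<'E'
from h import *
s=snap('wrist','w1');print(s['position'],s['eef_rot'],s['joint_positions'])
E
```

```text
time: 1.6
position: [0.5457, 0.0935, 0.3304]
eef_rot: [-0.0, 0.679, 0.734, -0.0]
contact_force: [-0.7, 1.1, -0.1]
gripper_width: 1.003
gripper_force: 0.0
time: 1.85
position: [0.5446, 0.0954, 0.3298]
eef_rot: [-0.001, 0.677, 0.736, -0.0]
contact_force: [-0.2, -0.2, 0.3]
gripper_width: 1.001
gripper_force: 0.0
[0.54461283 0.0954044  0.32978124] [-6.42890195e-04  6.77361160e-01  7.35650282e-01 -3.29153264e-04] [-3.18333801e-02 -5.28807699e-02  1.68316065e+00  3.42738255e-04
  1.51271617e+00 -1.14310162e-01]
```

View pics/w1.png

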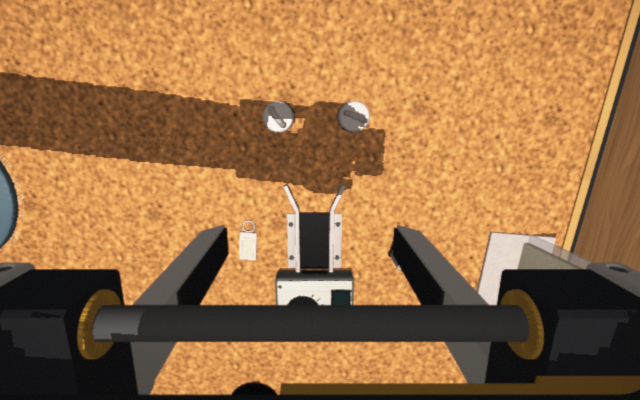

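Run:
```python
from h import *
im=cv2.imread('pics/w1.png')[90:312,230:400]
cv2.imwrite('pics/c2.png',cv2.resize(im,None,fx=2.7,fy=2.7,interpolation=cv2.INTER_CUBIC))
```

```text
(no output)
```

View pics/c2.png

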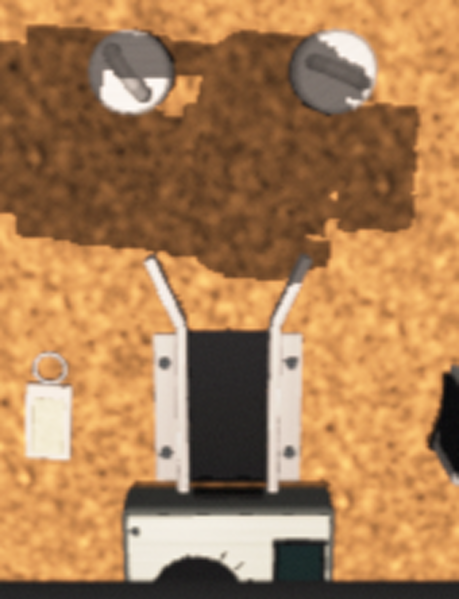

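Run:
```python
from h import *
g=lambda u,v,z:pt('w1',230+u/2.7,90+v/2.7,z)
for n,u,v,z in [('A',131,72,.045),('B',333,72,.045),('Lm',182,330,.014),('Le',183,488,.014),('Rm',275,330,.014),('Re',272,488,.014),('cL',127,515,.034),('cR',331,513,.034),('fl',152,260,.014),('fr',304,258,.014)]:print(n,g(u,v,z).round(4))
m1=(g(182,330,.014)+g(275,330,.014))/2;m2=(g(183,488,.014)+g(272,488,.014))/2
d=m1-m2;print(m1,m2,np.degrees(np.arctan2(-d[0],d[1])))
c=g(331,513,.034)-g(127,515,.034);print(np.degrees(np.arctan2(c[1],c[0])),(g(331,513,.034)+g(127,515,.034))/2)
```

```text
A [0.4977 0.1573 0.045 ]
B [0.5939 0.1652 0.045 ]
Lm [0.5308 0.0213 0.014 ]
Le [ 0.5382 -0.0732  0.014 ]
Rm [0.5817 0.0255 0.014 ]
Re [ 0.5892 -0.0689  0.014 ]
cL [ 0.5085 -0.082   0.034 ]
cR [ 0.6211 -0.0714  0.034 ]
fl [0.5119 0.0592 0.014 ]
fr [0.5933 0.067  0.014 ]
[0.55622798 0.02342973 0.014     ] [ 0.56370494 -0.07104631  0.014     ] 4.525033265615779
5.359008353381738 [ 0.56478978 -0.0766922   0.034     ]
```

```bash
python3 -m crank '[[94,25,35,-30,0],[94,24.5,35,-40,0],[94,0,0,-50,0],[94,0,0,-50,0],[94,0,0,-45,0],[94,0,0,-40,0],[94,0,0,-25,0],[94,0,0,-14,0],[94,0,0,0,0],[94,0,0,0,0]]' 8 && python3 -m crank '[[36,0,0,0,0],[36,0,0,0,0],[36,0,0,0,0],[36,0,0,0,0],[36,0,0,0,0],[36,0,0,0,0]]' 8
```

```text
time: 3.15
position: [0.5955, 0.1656, 0.0379]
eef_rot: [0.001, 0.677, 0.736, 0.001]
contact_force: [0.3, -0.2, 0.5]
gripper_width: 0.997
gripper_force: 0.0
time: 3.9
position: [0.5948, 0.1651, 0.0365]
eef_rot: [0.0, 0.678, 0.735, 0.0]
contact_force: [0.9, -0.0, -1.2]
gripper_width: 0.424
gripper_force: 8.0
```

```bash
python3 -m crank '[[36,-4,-8,0,0],[36,-7,-13,0,0],[36,-7,-13,0,0],[36,-7,-13,0,0],[36,-7,-13,0,0],[36,-6,-12,0,0],[36,-5.5,-10,0,0],[36,0,0,0,0]]' && python3 -m crank '[[36,0.8,-9.8,0,0],[36,1,-12,0,0],[36,1,-12,0,0],[36,1,-12,0,0],[36,1,-12,0,0],[36,1,-12,0,0],[36,1,-12,0,0],[36,0,0,0,0]]'
```

```text
time: 4.9
position: [0.5506, 0.0821, 0.0364]
eef_rot: [-0.0, 0.678, 0.735, -0.001]
contact_force: [0.0, -0.8, 0.4]
gripper_width: 0.423
gripper_force: 8.0
time: 5.9
position: [0.5581, -0.0001, 0.0364]
eef_rot: [0.001, 0.678, 0.735, -0.0]
contact_force: [1.1, -0.5, -0.6]
gripper_width: 0.427
gripper_force: 8.0
```

```bash
python3 -m crank '[[36,1,-12,0,0],[36,1,-12,0,0],[36,1,-12,0,0],[36,0.8,-10,0,0],[36,0.4,-5,0,0],[36,0,0,0,0]]' && python3 -m crank '[[36,0.2,-2,0,0],[36,0.2,-2,0,0],[36,0.2,-2,0,0],[36,0,0,0,0]]'
```

```text
time: 6.65
position: [0.5622, -0.0505, 0.0364]
eef_rot: [0.0, 0.678, 0.735, -0.0]
contact_force: [-0.4, -1.1, -0.1]
gripper_width: 0.425
gripper_force: 8.0
time: 7.15
position: [0.5626, -0.0551, 0.0364]
eef_rot: [-0.001, 0.678, 0.735, 0.0]
contact_force: [0.3, 4.3, 0.7]
gripper_width: 0.424
gripper_force: 8.0
```

```bash
python3 -m crank '[[36,0.1,-1,0,0],[36,0.1,-1,0,0],[36,0,0,0,0]]' && python3 -m crank '[[48,0,0,0,0],[56,0,0,0,0],[60,0,0,0,0],[60,0,0,0,0],[60,0,0,20,0],[60,0,0,40,0],[60,0,0,50,0],[60,0,0,0,0]]'
```

```text
time: 7.52
position: [0.5626, -0.0555, 0.0364]
eef_rot: [-0.002, 0.678, 0.735, 0.001]
contact_force: [-0.4, 10.9, 3.2]
gripper_width: 0.424
gripper_force: 8.0
time: 8.52
position: [0.5664, -0.0587, 0.153]
eef_rot: [0.005, 0.677, 0.736, 0.002]
contact_force: [1.2, 0.6, -0.4]
gripper_width: 0.637
gripper_force: 0.0
```

```bash
python3 -m crank '[[94,-8,30,0,0],[94,-15,45,0,0],[94,-15,45,0,0],[94,-15,45,0,0],[94,-12,40,0,0],[94,0,10,0,0],[94,0,0,-40,0],[94,0,0,-40,0],[94,0,0,-20,0],[94,0,0,-10,0],[94,0,0,0,0]]' && python3 -m crank '[[36,0,0,0,0],[36,0,0,0,0],[36,0,0,0,0],[36,0,0,0,0],[36,0,0,0,0],[36,0,0,0,0]]' 8
```

```text
time: 9.9
position: [0.498, 0.1568, 0.0362]
eef_rot: [-0.0, 0.678, 0.735, -0.0]
contact_force: [0.0, 0.6, -0.4]
gripper_width: 0.999
gripper_force: 0.0
time: 10.65
position: [0.4976, 0.1573, 0.0364]
eef_rot: [-0.0, 0.677, 0.736, -0.0]
contact_force: [-0.7, 0.3, 0.8]
gripper_width: 0.425
gripper_force: 8.0
```

```bash
python3 -m crank '[[36,5,-7,0,0],[36,9,-13,0,0],[36,9,-13,0,0],[36,9,-13,0,0],[36,9,-12,0,0],[36,7,-10,0,0],[36,5,-6,0,0],[36,0,0,0,0]]' && python3 -m crank '[[36,0.8,-10,0,0],[36,1,-12,0,0],[36,1,-12,0,0],[36,1,-12,0,0],[36,1,-12,0,0],[36,1,-12,0,0],[36,1,-12,0,0],[36,0.6,-7,0,0],[36,0.4,-4,0,0],[36,0,0,0,0]]'
```

```text
time: 11.65
position: [0.5515, 0.0826, 0.0364]
eef_rot: [0.001, 0.678, 0.735, 0.0]
contact_force: [0.5, -0.7, -1.6]
gripper_width: 0.424
gripper_force: 8.0
time: 12.9
position: [0.5587, -0.0101, 0.0364]
eef_rot: [0.0, 0.678, 0.736, -0.0]
contact_force: [0.1, -1.3, -1.5]
gripper_width: 0.42
gripper_force: 8.0
```

```bash
python3 -m crank '[[36,0.2,-2,0,0],[36,0.2,-2,0,0],[36,0.1,-1.5,0,0],[36,0,-1,0,0],[36,0,0,0,0]]' && python3 -m crank '[[36,0,-1,0,0],[36,0,0,0,0]]'
```

```text
time: 13.52
position: [0.5591, -0.0146, 0.0364]
eef_rot: [-0.001, 0.678, 0.735, 0.001]
contact_force: [0.7, 7.4, 0.1]
gripper_width: 0.421
gripper_force: 8.0
time: 13.78
position: [0.5589, -0.0149, 0.0364]
eef_rot: [-0.002, 0.678, 0.735, 0.001]
contact_force: [0.3, 9.8, 0.8]
gripper_width: 0.423
gripper_force: 8.0
```

```bash
python3 -m crank '[[48,0,0,0,0],[56,0,0,0,0],[60,0,0,0,0],[60,0,0,0,0],[60,0,0,20,0],[60,0,0,40,0],[60,0,0,50,0]]' && python3 -m crank '[[94,-5,-30,30,0],[94,-11,-56,40,0],[94,-11,-56,40,0],[94,-11,-56,40,0],[94,-11,-56,34,0],[94,0,0,0,0],[94,0,0,0,0],[94,0,0,0,0]]'
python3 - <<'E'
from h import *
s=snap('wrist','w2');print(s['position'],s['joint_positions'])
im=cv2.imread('pics/w2.png')
print(np.load('pics/w2.npz')['T'])
for n,z,p in [('shaft',.054,[.5505,-.1328]),('knob',.045,[.479,-.35])]:
    D=np.load('pics/w2.npz');c=np.linalg.inv(D['T'])@np.r_[p,z,1];k=D['k'];u,v=k[0]*c[:2]/c[2]+k[1:];print(n,u,v)
    cr=im[max(0,int(v)-45):int(v)+45,int(u)-60:int(u)+60];print(max(0,int(v)-45),int(u)-60)
    cv2.imwrite(f'pics/c_{n}.png',cv2.resize(cr,None,fx=6,fy=6,interpolation=cv2.INTER_CUBIC))
a=cv2.imread('pics/c_shaft.png');b=cv2.imread('pics/c_knob.png')
cv2.imwrite('pics/c3.png',cv2.resize(np.vstack([a,b]),None,fx=600/(a.shape[0]+b.shape[0]),fy=600/(a.shape[0]+b.shape[0]),interpolation=cv2.INTER_AREA))
E
```

```text
time: 14.65
position: [0.5587, -0.0172, 0.1482]
eef_rot: [-0.0, 0.678, 0.735, -0.0]
contact_force: [0.2, 0.1, 0.5]
gripper_width: 0.64
gripper_force: 0.0
time: 15.65
position: [0.5141, -0.249, 0.3151]
eef_rot: [-0.001, 0.677, 0.736, -0.0]
contact_force: [-0.0, -0.4, 0.2]
gripper_width: 0.997
gripper_force: 0.0
[ 0.51411687 -0.24896311  0.31505587] [-6.49472514e-01 -9.45761601e-04  1.65845086e+00  1.74234942e-04
  1.48608138e+00 -7.33196092e-01]
[[ 0.99655698  0.08081755  0.01851258  0.50804339]
 [ 0.0828895  -0.96609344 -0.24452564 -0.17711397]
 [-0.00187708  0.24521823 -0.96946609  0.47655161]
 [ 0.          0.          0.          1.        ]]
shaft 349.46726949152577 76.37933159691981
31 289
knob 279.0854366148586 239.68912907202179
194 219
```

View pics/w2.png

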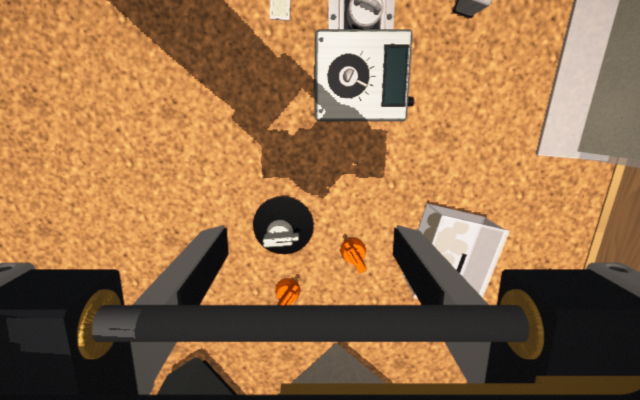

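View pics/c3.png

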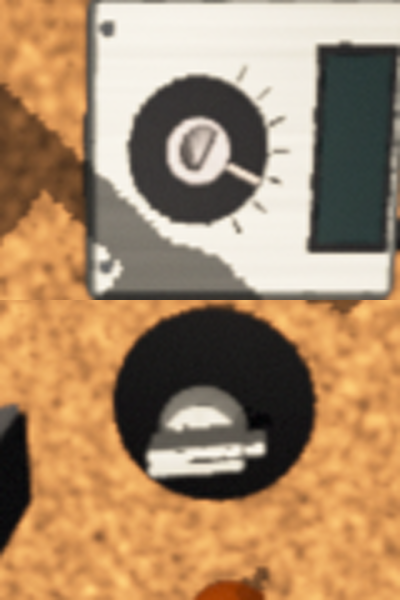

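Run:
```python
from h import *
D=np.load('pics/w2.npz');d=D['d'];fl,cx,cy=D['k'];T=D['T']
v,u=np.mgrid[:400,:640];P=np.stack([(u-cx)/fl*d,(v-cy)/fl*d,d,np.ones_like(d)],-1)@T.T
def sel(c,r,z0,z1):
    m=(np.hypot(P[...,0]-c[0],P[...,1]-c[1])<r)&(P[...,2]>z0)&(P[...,2]<z1)&(d>0);return P[m][:,:3]
for z0,z1 in [(.039,.055),(.026,.039),(.015,.025)]:
    k=sel((.479,-.35),.045,z0,z1);print(len(k),k.mean(0),k.min(0),k.max(0));
    if len(k)>5:print(cv2.minAreaRect((k[:,:2]*1000).astype(np.float32)))
k=sel((.55,-.132),.02,.048,.06);print('tip',len(k),k.mean(0),k.min(0),k.max(0),cv2.minEnclosingCircle((k[:,:2]*1000).astype(np.float32)))
t=lambda x,y,z:pt('w2',289+x/3.333,31+y/3.333,z)
b=lambda x,y,z:pt('w2',219+x/3.333,194+(y-300)/3.333,z)
c=t(198,149,.035);i=t(258,182,.035);j=t(230,165,.035);print('disc',c,np.degrees(np.arctan2(*(i-c)[1::-1])),np.degrees(np.arctan2(*(i-j)[1::-1])))
print('disc r',np.linalg.norm(t(129,149,.035)-t(267,149,.035)),np.linalg.norm(t(198,74,.035)-t(198,223,.035)))
print('ring',t(198,151,.035),'tip',t(200,145,.054))
l=b(148,465,.045);r=b(244,460,.045);n=b(266,443,.029);print('ridge',l,r,(l+r)/2,np.degrees(np.arctan2(*(r-l)[1::-1])),'nose',n)
```

```text
258 [ 0.47696641 -0.35258223  0.04344952] [ 0.45649681 -0.36161112  0.03903327] [ 0.49690921 -0.34456163  0.04598926]
((476.61041259765625, -353.52239990234375), (40.50529098510742, 12.237865447998047), 9.32461166381836)
131 [ 0.48402666 -0.34791892  0.03286982] [ 0.45698503 -0.35261525  0.02604869] [ 0.50464207 -0.34458015  0.03851539]
((480.8537902832031, -348.40325927734375), (7.951226234436035, 47.638954162597656), 89.26200103759766)
181 [ 0.47638409 -0.34391186  0.01975719] [ 0.45684709 -0.36776849  0.01508325] [ 0.50388442 -0.33601147  0.02487467]
((480.36578369140625, -349.0044250488281), (29.099485397338867, 37.430397033691406), 59.33668518066406)
tip 93 [ 0.54929279 -0.12967245  0.05155053] [ 0.54394321 -0.13668705  0.04805061] [ 0.55571455 -0.12263076  0.05444301] ((549.6237182617188, -129.535888671875), 7.248815059661865)
disc [ 0.55100788 -0.13012851  0.035     ] -22.395557564234192 -24.70591862143944
disc r 0.051391868862798215 0.0524935492948262
ring [ 0.55108589 -0.13082906  0.035     ] tip [ 0.54971971 -0.13075226  0.054     ]
ridge [ 0.45788151 -0.35737586  0.045     ] [ 0.49713402 -0.35187424  0.045     ] [ 0.47750776 -0.35462505  0.045     ] 7.978583105204846 nose [ 0.50550605 -0.3498765   0.029     ]
```

```bash
python3 -m crank '[[40,-5,-14,-5,-0.18],[24,-5,-13,-20,-0.18],[24,-5,-13,-20,-0.18],[24,-5,-13,-20,-0.18],[24,-5,-13,-20,-0.18],[24,-5,-13,-20,-0.18],[24,-5,-13,-20,-0.18],[24,-2.5,-12.5,-20,-0.18],[24,0,0,-5,-0.057],[24,0,0,0,0],[24,0,0,0,0],[24,0,0,0,0]]'
cat >> h.py <<'E'
def cloud(f):
    D=np.load('pics/'+f+'.npz');d=D['d'];fl,cx,cy=D['k']
    v,u=np.mgrid[:400,:640];P=np.stack([(u-cx)/fl*d,(v-cy)/fl*d,d,np.ones_like(d)],-1)@D['T'].T
    P[d<=0]=9;return P[...,:3]
def sel(f,c,r,z0,z1):
    P=cloud(f);return P[(np.hypot(P[...,0]-c[0],P[...,1]-c[1])<r)&(P[...,2]>z0)&(P[...,2]<z1)]
E
python3 - <<'E'
from h import *
s=snap('wrist','w3');print(s['position'],s['eef_rot'],s['joint_positions'])
k=sel('w3',(.4766,-.3535),.035,.042,.049);print(len(k),cv2.minAreaRect((k[:,:2]*1000).astype(np.float32)))
D=np.load('pics/w3.npz');hsv=cv2.cvtColor(D['im'],cv2.COLOR_RGB2HSV)
D2=np.load('pics/w2.npz')
P=cloud('w2');hsv=cv2.cvtColor(D2['im'],cv2.COLOR_RGB2HSV);
m=(hsv[...,0]<12)&(hsv[...,1]>190)&(hsv[...,2]>120)&(P[...,2]>.012)&(P[...,2]<.06)
n,l,st,ce=cv2.connectedComponentsWithStats(m.astype(np.uint8))
for i in range(1,n):
    if st[i,4]>60:q=P[l==i];print('orange',q.min(0),q.max(0))
E
```

```text
time: 17.2
position: [0.4771, -0.3549, 0.1666]
eef_rot: [0.0, 0.997, 0.078, 0.0]
contact_force: [0.2, 0.2, 0.3]
gripper_width: 0.256
gripper_force: 0.0
[ 0.47714407 -0.35486192  0.16658601] [3.25731951e-04 9.96921924e-01 7.83996691e-02 2.50840546e-04] [-8.29977417e-01  1.72727569e-01  1.74847058e+00 -5.34882628e-06
  1.21957228e+00  5.83860323e-01]
589 ((476.87432861328125, -354.2616882324219), (39.79580307006836, 11.42712688446045), 9.257862091064453)
orange [ 0.57018265 -0.37621831  0.01227985] [ 0.59784373 -0.35066789  0.03874792]
orange [ 0.48276413 -0.45899501  0.01201914] [ 0.51114102 -0.42328503  0.03974315]
```

View pics/w3.png

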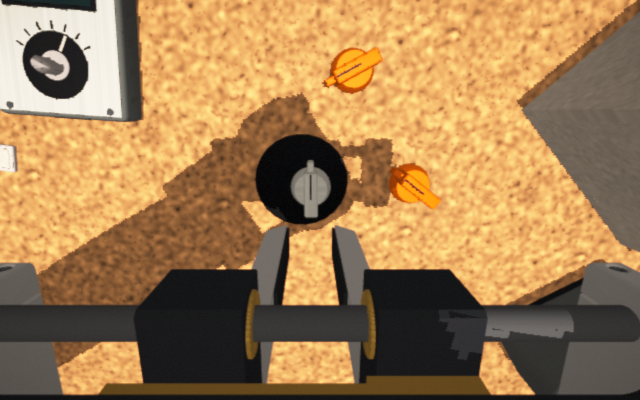

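```bash
python3 -m crank '[[24,0,0,-30,0],[24,0,0,-40,0],[24,0,0,-30,0],[24,0,0,-15,0],[24,0,0,-10,0],[24,0,0,0,0],[24,0,0,0,0]]' && python3 -m crank '[[8,0,0,0,0],[8,0,0,0,0],[8,0,0,0,0],[8,0,0,0,0]]' 40
```

```text
time: 18.12
position: [0.4774, -0.3557, 0.0423]
eef_rot: [0.001, 0.997, 0.078, 0.001]
contact_force: [-0.9, -0.3, -0.0]
gripper_width: 0.253
gripper_force: 0.0
time: 18.62
position: [0.4772, -0.3555, 0.0418]
eef_rot: [0.0, 0.997, 0.078, 0.0]
contact_force: [-1.0, 0.8, 5.3]
gripper_width: 0.129
gripper_force: 40.0
```

```bash
python3 -m crank '[[8,0,0,20,0],[8,0,0,35,0],[8,0,10,34,0],[8,3,38,0,-0.12],[8,4,45,0,-0.15],[8,4,45,0,-0.15],[8,4,45,0,-0.147],[8,4,45,0,0],[8,0,20,0,0],[8,0,0,0,0],[8,0,0,0,0],[8,0,0,0,0]]'
python3 - <<'E'
from h import *
s=snap('wrist','w4');print(s['position'],s['eef_rot'],s['gripper_width'])
D=np.load('pics/w4.npz');p=s['position'];a=D['T']
for q in [[.551,-.131,.054],p+[0,0,.004]]:
    c=np.linalg.inv(a)@np.r_[q,1];print(c[:2]/c[2]*D['k'][0]+D['k'][1:])
k=sel('w4',(.551,-.131),.015,.0525,.058);print('tip',len(k),k.mean(0),cv2.minAreaRect((k[:,:2]*1000).astype(np.float32)))
z=p[2]+.004;k=sel('w4',p[:2],.03,z-.004,z+.003);print('ridge',len(k),cv2.minAreaRect((k[:,:2]*1000).astype(np.float32)),k[:,2].max())
im=cv2.imread('pics/w4.png')[20:320,180:460];cv2.imwrite('pics/c4.png',cv2.resize(im,None,fx=2,fy=2,interpolation=cv2.INTER_CUBIC))
E
```

```text
time: 20.12
position: [0.4958, -0.1083, 0.1301]
eef_rot: [0.0, 0.979, -0.205, 0.0]
contact_force: [-0.8, 0.5, -0.7]
gripper_width: 0.12
gripper_force: 40.0
[ 0.49584672 -0.10826862  0.13014311] [ 1.00422270e-04  9.78765987e-01 -2.04980795e-01  7.70951449e-05] 0.1202016061844797
[309.11299345 127.5433338 ]
[311.35457177 255.49118386]
tip 101 [ 0.54910451 -0.13062567  0.05313915] ((548.943359375, -129.6468048095703), (10.461182594299316, 6.868154525756836), 66.87342834472656)
ridge 1942 ((498.2596130371094, -105.12757873535156), (32.58393478393555, 39.70158004760742), 42.54096221923828) 0.13714122060554876
```

View pics/c4.png

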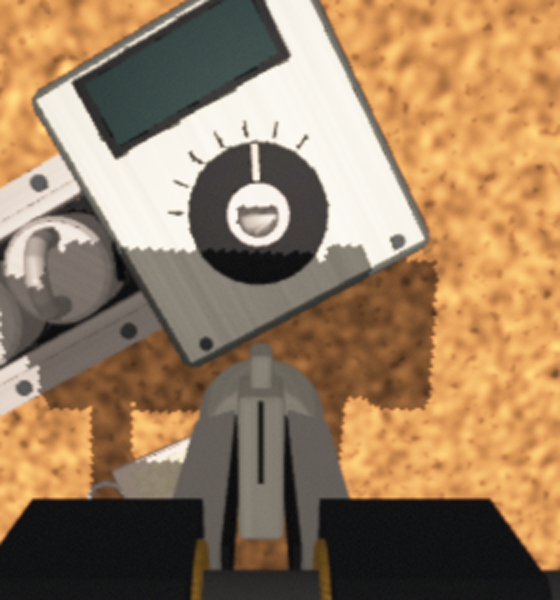

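Run:
```python
from h import *
g=lambda x,y,z:pt('w4',180+x/2,20+y/2,z)
ang=lambda a:np.degrees(np.arctan2(a[1],a[0]))
c=g(258.5,212,.035);i=g(255.7,147,.035);j=g(256,180,.035)
print('disc',c,ang(i-c),ang(i-j),'r',np.linalg.norm(g(188,212,.035)-g(328,212,.035)),np.linalg.norm(g(258,141,.035)-g(258,284,.035)))
P=cloud('w4')
for y in (410,450,490,530):print(P[20+y//2,180+250//2])
# ridge top height from depth
z=np.median([P[20+y//2,180+x//2,2] for y in (420,450,480,510) for x in (248,272)]);print('z',z)
f=g(260.5,398,z);n=g(260,538,z);e=g(261.5,347,z-.010)
print('ridge',(f+n)/2,np.linalg.norm(f-n),ang(f-n),ang(e-(f+n)/2),np.linalg.norm((e-(f+n)/2)[:2]))
s=bot.get_state();print(s['position'],'tool x',ang(R.from_quat(np.roll(s['eef_rot'],-1)).as_matrix()[:,0]))
# shaft tip flat: upper surface
k=sel('w4',c[:2],.009,.0515,.058);print('tip',k.mean(0),cv2.minAreaRect((k[:,:2]*1000).astype(np.float32)))
```

```text
disc [ 0.55118429 -0.13112493  0.035     ] -21.216716767265467 -23.24983960737033 r 0.052323585155126896 0.052404864292782245
[ 0.5117578  -0.11179309  0.13330496]
[ 0.50151435 -0.10722799  0.13193346]
[ 0.49199048 -0.10302768  0.13332338]
[ 0.48136327 -0.09830668  0.13281398]
z 0.132713304984149
ridge [ 0.49576677 -0.10755157  0.1327133 ] 0.038565488788795746 -23.887419709234248 -24.31474735536425 0.02985181729286457
[ 0.49580992 -0.10814292  0.13010785] tool x -23.648677054897163
tip [ 0.54935269 -0.13016201  0.05280095] ((549.0626220703125, -130.0469970703125), (11.209745407104492, 7.573818683624268), 66.18670654296875)
```

```bash
python3 -m crank '[[8,12,-5,0,0.015],[8,18,-8,0,0],[8,18,-7,0,0],[8,7.3,-3.3,0,0],[8,0,0,-15,0],[8,0,0,-15,0],[8,0,0,-6,0],[8,0,0,0,0],[8,0,0,0,0]]' 50 && python3 -m crank '[[8,0,0,-2,0],[8,0,0,-2,0],[8,0,0,0,0]]' && python3 -m crank '[[8,0,0,-2,0],[8,0,0,0,0]]'
```

```text
time: 21.3
position: [0.5513, -0.1304, 0.0944]
eef_rot: [0.0, 0.98, -0.197, 0.0]
contact_force: [-1.0, 0.4, -1.0]
gripper_width: 0.123
gripper_force: 50.0
time: 21.68
position: [0.551, -0.1303, 0.0899]
eef_rot: [-0.0, 0.98, -0.197, -0.0]
contact_force: [-0.4, -0.6, -0.9]
gripper_width: 0.124
gripper_force: 50.0
time: 21.92
position: [0.5509, -0.1303, 0.0878]
eef_rot: [-0.0, 0.98, -0.197, -0.0]
contact_force: [-0.3, -0.9, -1.5]
gripper_width: 0.126
gripper_force: 50.0
```

```bash
python3 -m crank '[[8,0,0,-1.5,0],[8,0,0,-1.5,0],[8,0,0,0,0]]' && python3 -m crank '[[8,0,0,-1.5,0],[8,0,0,-1.5,0],[8,0,0,0,0]]'
```

```text
time: 22.3
position: [0.5511, -0.1306, 0.085]
eef_rot: [0.0, 0.98, -0.197, 0.0]
contact_force: [0.2, -0.4, -1.0]
gripper_width: 0.127
gripper_force: 50.0
time: 22.68
position: [0.5511, -0.1305, 0.082]
eef_rot: [0.0, 0.98, -0.197, 0.0]
contact_force: [1.2, -1.6, -0.6]
gripper_width: 0.121
gripper_force: 50.0
```

```bash
python3 -m crank '[[8,0,0,-1.5,0],[8,0,0,-1.5,0],[8,0,0,0,0]]' && python3 -m crank '[[8,0,0,-1.5,0],[8,0,0,0,0]]' && python3 -m crank '[[8,0,0,-1.5,0],[8,0,0,0,0]]' && python3 -m crank '[[8,0,0,-1.5,0],[8,0,0,0,0]]'
```

```text
time: 23.05
position: [0.5511, -0.1306, 0.079]
eef_rot: [0.0, 0.98, -0.197, 0.0]
contact_force: [-0.3, -3.5, 0.1]
gripper_width: 0.123
gripper_force: 50.0
time: 23.3
position: [0.5512, -0.1306, 0.0777]
eef_rot: [0.0, 0.98, -0.197, 0.0]
contact_force: [-0.8, -3.0, 1.4]
gripper_width: 0.12
gripper_force: 50.0
time: 23.55
position: [0.5512, -0.1305, 0.0763]
eef_rot: [0.0, 0.98, -0.197, 0.0]
contact_force: [-0.5, -2.8, 4.1]
gripper_width: 0.121
gripper_force: 50.0
time: 23.8
position: [0.5513, -0.1305, 0.0748]
eef_rot: [0.0, 0.98, -0.197, 0.0]
contact_force: [-2.0, -2.6, 4.3]
gripper_width: 0.124
gripper_force: 50.0
```

```bash
python3 -m crank '[[8,0,0,-1.5,0],[8,0,0,0,0]]' 60 && python3 -m crank '[[8,0,0,-1,0],[8,0,0,0,0]]' && python3 -m crank '[[8,0,0,-1,0],[8,0,0,0,0],[8,0,0,0,0]]'
```

```text
time: 24.05
position: [0.5513, -0.1306, 0.0735]
eef_rot: [0.0, 0.98, -0.197, 0.0]
contact_force: [-2.2, -3.0, 6.8]
gripper_width: 0.123
gripper_force: 60.0
time: 24.3
position: [0.5513, -0.1306, 0.0727]
eef_rot: [0.0, 0.98, -0.197, 0.0]
contact_force: [-2.3, -3.1, 8.0]
gripper_width: 0.122
gripper_force: 60.0
time: 24.68
position: [0.5514, -0.1306, 0.0726]
eef_rot: [0.0, 0.98, -0.197, 0.0]
contact_force: [-3.9, -2.0, 12.7]
gripper_width: 0.122
gripper_force: 60.0
```

```bash
python3 -m crank '[[8,0,0,-1,0],[8,0,0,0,0],[8,0,0,0,0],[8,0,0,0,0]]'
python3 - <<'E'
from h import *
snap('scene','s2')
im=cv2.imread('pics/s2.png')[140:300,150:410];cv2.imwrite('pics/c5.png',cv2.resize(im,None,fx=3,fy=3,interpolation=cv2.INTER_CUBIC))
E
```

```text
time: 25.18
position: [0.5516, -0.1307, 0.0724]
eef_rot: [0.0, 0.98, -0.197, 0.0]
contact_force: [-5.6, -1.4, 16.8]
gripper_width: 0.124
gripper_force: 60.0
```

View pics/c5.png

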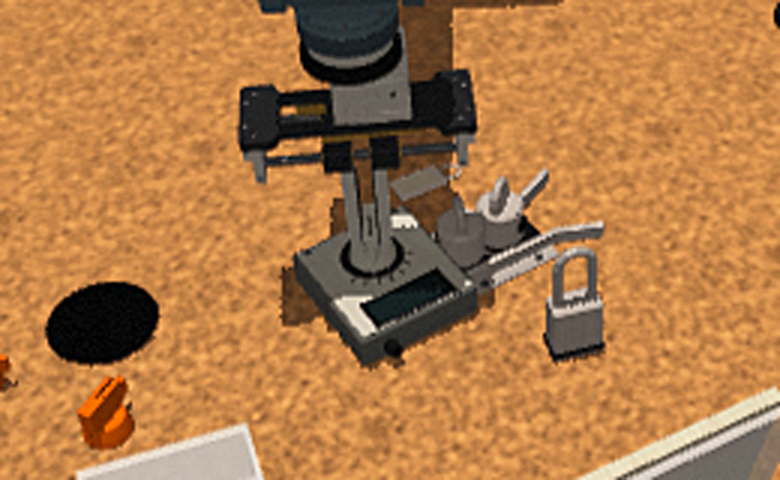

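The picture shows both padlocks upright in single file in the lane, at about (460,235) and (500,210). The knob is seated on the dial at (373,255), and the tall padlock and key tag have not moved.

```bash
python3 -c "
from rig import bot
print(bot.finish_job())"
```

```text
the job is handed in; nothing more can be done
None
```

I handed the job in at about 25 s of arm time: both padlocks stand upright in single file against the dock, and the knob is fully on the D-shaft, held pressed at the bottom of its travel with about 17 N.

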